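Load a milling blank into its clamp holder

TASK

Load the ivory milling blank for the next job: with the fingertips, slide it along the counter through the narrow mouth between the two arms of the C-shaped metal holder, until it sits fully home against the back. Then push the dark clasp with the red stud round until it is fully shut across the mouth. Only push: the blank must stay flat on the counter, and the small white jar, the blue-capped bottle and the caliper beside the work stay where they are.

Things in the scene. Friction and masses are not known exactly. Their poses are not given: they have to be found in the camera images.
- blank: round ivory resin milling disc lying flat and loose on the counter, about 0.17 kg; stepped: a rim 98 mm in diameter from the counter to 10 mm high, on it a core 92 mm in diameter to 20 mm high. Too wide to grip. Origin: centre of its underside, z up; being round, its yaw means nothing
- blank_holder: fixed silver-grey metal holder, a C 133 mm wide and 16 mm high, screwed down by a foot that ends 78 mm behind its origin. Origin on the counter under the centre of the seated blank; -x points out of the mouth (the blank goes in along +x), +y to the arm with the clasp. Two straight arms join a half-round back; they end in round posts, 16 mm across, centred at x = -26 mm, y = +-58.5 mm
- seat (a point): counter point under the blank's centre when home (holder's origin and axes). Groove for the rim: 12 mm high, 100.5 mm between the arms (1.25 mm to spare each side), radius 50.25 mm at the back. Above it, 12 to 16 mm high, a lip reaches in to 95 mm, over the rim and beside the core: the blank enters only by sliding. Home, it has about 1 mm of play and sticks out 15 mm before the arms' ends
- mouth (a point): point on the counter midway between the foremost ends of the two arms, 34 mm in front of the seat
- clasp (a joint): swing of the clasp about its upright pin, rad: 0 = fully shut across the mouth (stop), grows as it opens outward, clockwise from above, up to 2.3; it starts wide open, beside the way in. Light friction (under 1 N at the stud) holds it wherever it is left; no spring, no catch. If the blank stands more than about 2 mm out of its seat, the clasp's pad meets it before the clasp is shut
- clasp_pin (a point): foot of the clasp's pin on the +y post, 16.5 mm above the counter. Turns with the clasp; axes as the holder's when shut. In these axes the clasp is a dark bar, 10 mm wide, 16.5 to 24.5 mm above the counter: from the pin to (-32, -28.5), (-32, -88.5), then its tip (0, -117) mm, over the other post when shut. Push on its outer side (-x). A rubber pad (28 mm wide) hangs from the middle of its inner side
- clasp_stud (a point): centre of the red thumb stud on the clasp, 32.5 mm above the counter, at (-32, -88.5) mm from the pin in the clasp's axes (same axes as the pin). The stud is 11 mm in diameter and stands from 24.5 to 40.5 mm above the counter
- jar_wax: small round jar, 51 mm wide, 24 mm high, to the right of the holder; bystander. Origin: centre of its underside
- bottle_sep: small white bottle with blue cap, 37 mm wide, 78 mm high, at the back left of the holder; bystander. Origin: centre of its underside
- caliper: small steel caliper, 130 mm long, 9 mm high, lying to the left near the front edge of the counter; bystander. Origin: centre of its underside

How it is judged:
By the outcome, as a careful person would: the job done as asked, in the order asked, and still so for the second after the job is handed in, with the robot touching nothing.
It also fails if it takes over 67 s, if anything falls off the work surface, if the arm or the gripper's body presses on something with over 40 N, if the wrist force passes 120 N, or if a joint passes its speed limit or range.

ROBOT

A 7-joint arm with a two-finger parallel gripper is mounted at the origin on a cart in front of the work surface, level with it; the furniture and walls round the work are solid. World frame = base frame: x ahead of the robot, y to its left, z up, the work surface at z = 0. Lengths are in m, angles in rad, forces in N, time in s.
With the tool pointing down it reaches from about 0.4 to 0.85 m from the base axis. Payload 10.4 kg.
Tool frame: the origin (TCP) lies on the centre line of the jaws, within the pads' length; the fingertips stand 19 mm ahead of it and the grasp point (between the pads) is the TCP; x points along the fingers, z is the direction in which the jaws open and shut, and the axes are right-handed (so a half turn about x gives the same grasp; the last joint's range is limited). The gripper opens to 85 mm and grips with 20 to 120 N. Pads are 22 mm wide; open, the fingers measure 114 mm over their backs; the gripper's body (76 mm by 85 mm) begins 54 mm behind the grasp point. The pads swing forward as they close: fully open they stand 13 mm farther back than shut.
Start: joints at [1.185, 0.332, -0.065, 1.46, 0.022, 1.35, -0.088], TCP at [0.222, -0.584, 0.25] pointing down, gripper open.
Joint ranges: [-2.6, 2.6], [-0.5, 2.12], [-1.47, 1.34], [0.16, 2.42], [-1.27, 4.41], [0.06, 2.06], [-2.6, 2.6]. Speed limits (rad/s): [2.22, 2.22, 2.79, 2.79, 3.14, 3.14, 3.14].

INTERFACE

Orientations are given as a unit quaternion [x, y, z, w].
In Python, from plant import read_state, read_camera, sign_off gives the robot as it stands.
- The arm moves only by the shell command python3 -m creep 'ROWS' [OPENING] [FORCE]. ROWS is JSON, a list of rows, each an object with "offset": the shift along the tool's x, y, z in mm, a list of three; "yaw": the turn about the tool's x in degrees. In form: [{"offset": [x, y, z], "yaw": yaw}, ...]. A call has exactly 5 rows; each row shifts and turns the commanded pose from where the row before left it, along the tool's axes as they then stand; what a row does not reach is not made up. A row lasts 1/8 s, in which the tool goes at most 62.5 mm and 10.7 degrees, less where a joint would pass 70% of its speed; a pose out of reach is approached as far as the arm can. A call with a gripper value outside its range is refused whole. OPENING is the gripper's target within -1 to 1 (fully open at 1, half-way at 0, shut at -1), set as the call begins (- or left out, the last holds). The fingers move at their own pace and stop on an object; FORCE is the grip in N (left out, the last holds). Time passes only in rows, so rows that do not move let the fingers close, or fill a call up. It gives the time, the measured TCP pose, the force and the opening at its end, in the units of the state.
- read_state(): the state, without advancing time (a new reading comes with each control period).
- read_camera(name): name is "scene" or "top"; returns a dict with "image" (480x640x3 uint8, blue, green, red), "depth" (480x640 float32, m along the optical axis (not along the pixel's ray), 0 where there is no reading), "fx", "fy", "cx", "cy" (pixels), "position" and "orientation" of the camera in the world. Camera axes: x right, y down, z forward; pixel columns grow to the right and rows downward; lengths in m; the calibration is good to about 2 mm. A picture is of the moment at which its call begins.
- sign_off(): hands the job in, once; it reports no verdict.
The state is a dict: "t": time; "joints": joint angles; "qd": joint speeds; "joint_torque": joint torques, N m; "tcp_pos": TCP position; "orientation": TCP orientation; "force": force on the tool from outside, world axes, zero at the start; "torque": the same for the moment, N m; "grip_width": opening from 0.0 (shut) to 1.0 (fully open).
Only numpy, scipy, OpenCV 4.12 (cv2) and the standard library are available. Lean on these libraries where they do the work, as an engineer would, in place of code of your own. Each camera call takes 0.05 s, during which the arm holds its last target.

## Working session

There is one attempt and no reset: what is moved stays moved. The work goes in short steps, Python scripts to look and compute and a shell command to move; the robot and the scene stay as the last step left them, time stands still between calls to the robot, and variables do not carry over. Pictures are saved under pics/ and viewed, and the job is handed in when it is done.

```bash
mkdir -p pics; ls; cat > h.py <<'E'
import numpy as np, cv2
from plant import read_state, read_camera, sign_off
from scipy.spatial.transform import Rotation as R
def snap(n,f):
    c=read_camera(n); cv2.imwrite('pics/'+f+'.png',c['image']); np.savez('pics/'+f+'.npz',**c); return c
def pts(c):
    d=c['depth']; v,u=np.indices(d.shape)
    P=np.stack([(u-c['cx'])*d/c['fx'],(v-c['cy'])*d/c['fy'],d],-1)
    return P@R.from_quat(c['orientation']).as_matrix().T+c['position']
def proj(c,p):
    q=(np.array(p)-c['position'])@R.from_quat(c['orientation']).as_matrix()
    return q[...,0]/q[...,2]*c['fx']+c['cx'], q[...,1]/q[...,2]*c['fy']+c['cy']
E
python3 - <<'E'
from h import *
for n in('scene','top'):
    c=snap(n,n+'0'); print(n,c['position'],c['orientation'],c['fx'],c['cx'],c['cy'])
print(read_state())
E
```

```text
pics
scene [ 0.18770436 -0.09475481  0.72101281] [ 0.887281   -0.32882907  0.12098493 -0.29994419] 442.670899465603 316.62737667380037 232.54883329237666
top [0.33695745 0.28326824 1.17071403] [ 0.70925839 -0.69891107  0.05603571 -0.07304694] 608.5496626999263 323.48321737396253 232.69695316870278
{'t': 0.1, 'joints': array([ 1.18542205,  0.33283149, -0.06469554,  1.46084621,  0.02158956,
        1.34991062, -0.08852431]), 'qd': array([ 0.00048571, -0.0008337 , -0.00046248, -0.00150169,  0.00090682,
        0.002679  , -0.00026925]), 'joint_torque': array([ 1.23272628e-03, -6.26745629e+01,  4.89868317e-02, -3.92432070e+01,
        1.63812912e-02,  6.98115531e-03, -3.86219176e-05]), 'tcp_pos': array([ 0.22168157, -0.58403201,  0.24958653]), 'orientation': array([ 0.40185004,  0.58237999, -0.40135696,  0.58160355]), 'force': array([-0.5419267 , -0.81707211, -0.57198342]), 'torque': array([ 0.03698337,  0.01775203, -0.0282056 ]), 'grip_width': 1.0016820808601803}
```

View pics/scene0.png

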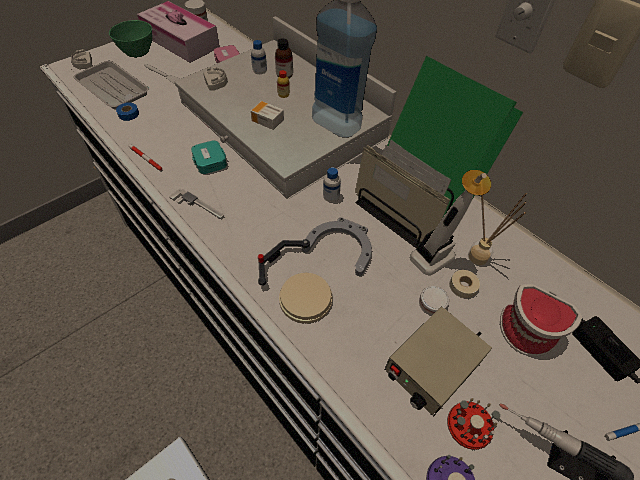

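View pics/top0.png

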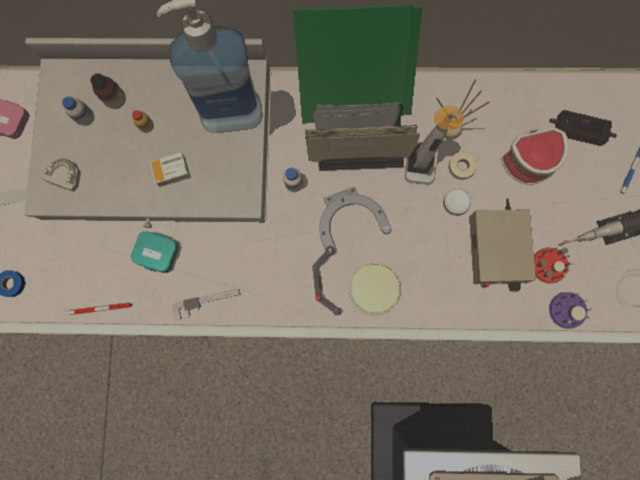

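Top view: blank at about px (375,289), holder posts (330,252) and (387,230), stud (318,297), jar (457,201), bottle (292,178), caliper (207,302). Next I'll measure these.

```bash
python3 - <<'E'
from h import *
from scipy.optimize import least_squares
def circ(p):
    f=lambda s:np.hypot(p[:,0]-s[0],p[:,1]-s[1])-s[2]
    r=least_squares(f,[*p[:,:2].mean(0),.05],loss='soft_l1',f_scale=.002);return r.x,np.abs(r.fun).mean()
for n in('top','scene'):
    c=dict(np.load(f'pics/{n}0.npz'));P=pts(c);h=cv2.cvtColor(c['image'],cv2.COLOR_BGR2HSV)
    px={'top':dict(blank=(375,289),counter=(420,300),jar=(457,201),bot=(292,178),post1=(330,250),post2=(387,229),stud=(318,297),tip=(338,312),arm=(370,203)),
    'scene':dict(blank=(306,296),counter=(360,320),jar=(434,300),post2=(362,268),stud=(262,259))}[n]
    for k,(u,v) in px.items(): print(n,k,np.median(P[v-1:v+2,u-1:u+2].reshape(-1,3),0).round(4))
    # blank: height 17-24mm near
    b=np.median(P[px['blank'][1]-1:px['blank'][1]+2,px['blank'][0]-1:px['blank'][0]+2].reshape(-1,3),0)
    m=(np.hypot(P[...,0]-b[0],P[...,1]-b[1])<.065)&(abs(P[...,2]-b[2])<.005)
    m=cv2.morphologyEx(m.astype(np.uint8),cv2.MORPH_OPEN,np.ones((3,3)))
    cn=max(cv2.findContours(m,0,cv2.CHAIN_APPROX_NONE)[0],key=cv2.contourArea)[:,0]
    print('blank',circ(P[cn[:,1],cn[:,0]]), m.sum())
    # stud red
    s=px['stud'];mm=np.zeros(m.shape,bool);mm[s[1]-25:s[1]+25,s[0]-20:s[0]+20]=1
    r=mm&((h[...,0]<8)|(h[...,0]>172))&(h[...,1]>120)
    print('red',r.sum(),np.argwhere(r).mean(0)[::-1], P[r].mean(0),P[r].max(0))
E
```

```text
top blank [0.4426 0.2137 0.0182]
top counter [ 0.425   0.1263 -0.0016]
top jar [0.6145 0.0559 0.0228]
top bot [0.643  0.3719 0.0749]
top post1 [0.5148 0.2997 0.0233]
top post2 [0.5592 0.1903 0.0143]
top stud [0.4245 0.3205 0.0388]
top tip [0.3983 0.2831 0.0231]
top arm [0.6104 0.2235 0.0148]
blank (array([0.44460853, 0.21435572, 0.04455363]), np.float64(0.0010192670297131932)) 1734
red 22 [317.90909091 296.90909091] [0.4246256  0.32066377 0.04004798] [0.42820336 0.32425671 0.0432263 ]
scene blank [0.4433 0.2097 0.02  ]
scene counter [ 0.4923  0.1186 -0.0012]
scene jar [0.6121 0.0535 0.0221]
scene post2 [0.5654 0.189  0.0163]
scene stud [0.4258 0.3175 0.0341]
blank (array([0.44542464, 0.21415024, 0.04511656]), np.float64(0.0005818783691129274)) 1805
red 47 [261.27659574 257.65957447] [0.42691287 0.31993775 0.03517756] [0.4762228 0.3261577 0.0429034]
```

```bash
python3 - <<'E'
from h import *
c=cv2.imread('pics/top0.png')
cv2.imwrite('pics/topz.png',cv2.resize(c[170:330,270:480],None,fx=3.7,fy=3.7,interpolation=cv2.INTER_CUBIC))
c=cv2.imread('pics/scene0.png')
cv2.imwrite('pics/scz.png',cv2.resize(c[195:335,240:450],None,fx=3.7,fy=3.7,interpolation=cv2.INTER_CUBIC))
E
```

```text
(no output)
```

View pics/topz.png

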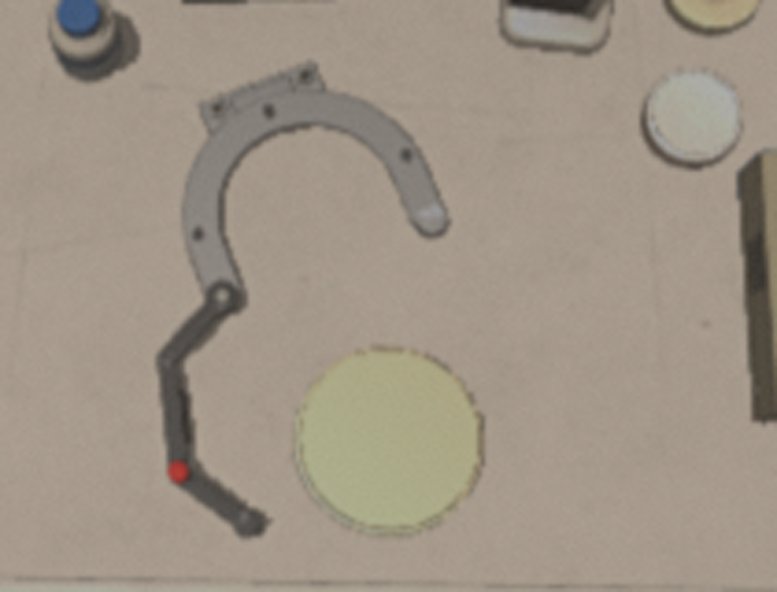

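View pics/scz.png

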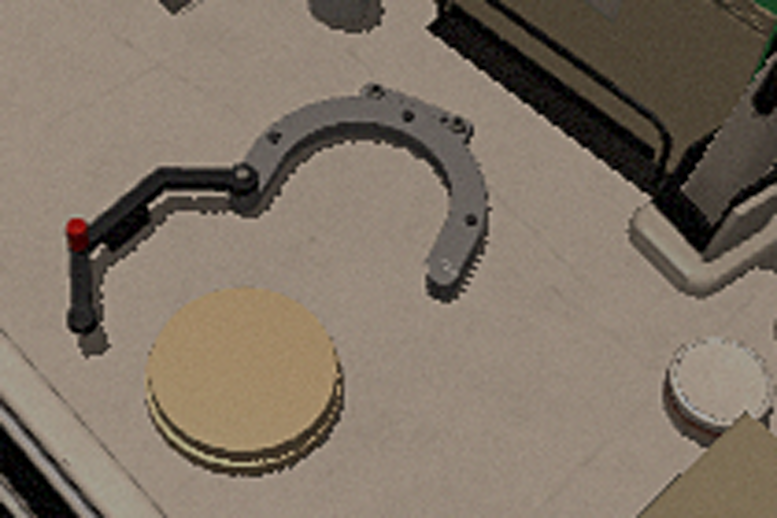

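```bash
cat > fit.py <<'E'
from h import *
from scipy.optimize import minimize
import sys
def Cpoly(ri=.0475,ro=.0665):
    a=np.linspace(-np.pi/2,np.pi/2,40)
    o=np.c_[ro*np.cos(a),ro*np.sin(a)]; i=np.c_[ri*np.cos(a),ri*np.sin(a)][::-1]
    b=np.linspace(0,np.pi,12)
    p1=np.c_[-.026-.008*np.sin(b), .0585+.008*np.cos(b)]
    p2=np.c_[-.026-.008*np.sin(b), -.0585+.008*np.cos(b)]
    # outer back -> (+y) arm -> post1 -> inner -> post2
    return np.r_[o,[[-.026,ro]],p1,[[-.020,ri]],i,[[-.020,-ri]],p2,[[-.026,-ro]]]
C=Cpoly()
def w2(p,s,z):
    x,y,t=s; q=np.c_[p[:,0]*np.cos(t)-p[:,1]*np.sin(t)+x,p[:,0]*np.sin(t)+p[:,1]*np.cos(t)+y,np.full(len(p),z)];return q
def raster(c,q,up=8):
    m=np.zeros((480,640),np.uint8);u,v=proj(c,q)
    cv2.fillPoly(m,[np.round(np.c_[u,v]*16).astype(np.int32)],255,cv2.LINE_AA,4);return m/255.
def fit_holder(cams,s0):
    T=[]
    for c in cams:
        P=pts(c);h=P[...,2]
        g=np.median(h[(abs(h)<.01)&(np.hypot(P[...,0]-s0[0],P[...,1]-s0[1])<.2)])
        near=(np.hypot(P[...,0]-s0[0],P[...,1]-s0[1])<.1)
        img=cv2.cvtColor(c['image'],cv2.COLOR_BGR2HSV)
        T.append((c,near,c['image'].astype(float)))
    return T
E
python3 - <<'E'
from fit import *
s0=np.array([.561,.255,.381])
res={}
for n in('top','scene'):
    c=dict(np.load(f'pics/{n}0.npz'))
    im=cv2.GaussianBlur(c['image'],(3,3),0).astype(float)
    P=pts(c)
    # feature: warmth r-b (counter pinkish, holder grey)
    f=im[...,2]-im[...,0]
    def cost(s):
        m=raster(c,w2(C,s,.016)); out=raster(c,w2(Cpoly(.0435,.0705),s,.016))-m; out=np.clip(out,0,1)
        # ignore clasp-pin region
        pin=w2(np.array([[-.026,.0585]]),s,.016); bad=np.hypot(P[...,0]-pin[0,0],P[...,1]-pin[0,1])<.018
        m=m*~bad; out=out*~bad
        return (f*m).sum()/m.sum()-(f*out).sum()/out.sum()
    best=None
    for k in range(3):
      r=minimize(cost,s0 if best is None else best.x,method='Nelder-Mead',options=dict(initial_simplex=np.array([(s0 if best is None else best.x)+d for d in ([0,0,0],[.006,0,0],[0,.006,0],[0,0,.06])]),xatol=1e-5))
      best=r
    print(n,best.x,best.fun)
    u,v=proj(c,w2(C,best.x,.016)); i=c['image'].copy()
    i=cv2.resize(i,None,fx=4,fy=4,interpolation=cv2.INTER_CUBIC)
    cv2.polylines(i,[np.round(np.c_[u*4+1.5,v*4+1.5]).astype(np.int32)],True,(0,255,0),1)
    a,b=proj(c,w2(np.zeros((1,2)),best.x,.016)); a,b=int(a[0]*4),int(b[0]*4)
    cv2.imwrite(f'pics/fit_{n}.png',i[max(0,b-250):b+250,max(0,a-300):a+300])
o=read_state();print(R.from_quat(o['orientation']).as_matrix().round(3))
E
```

```text
top [0.56083703 0.2548964  0.41311825] -9.731921835486679
scene [0.55760266 0.25153342 0.4199727 ] -8.866536255662036
[[-0.001  0.935  0.355]
 [ 0.001  0.355 -0.935]
 [-1.    -0.    -0.001]]
```

View pics/fit_top.png

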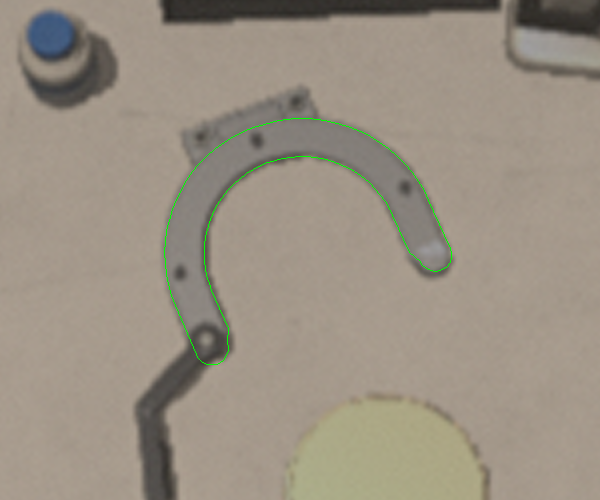

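View pics/fit_scene.png

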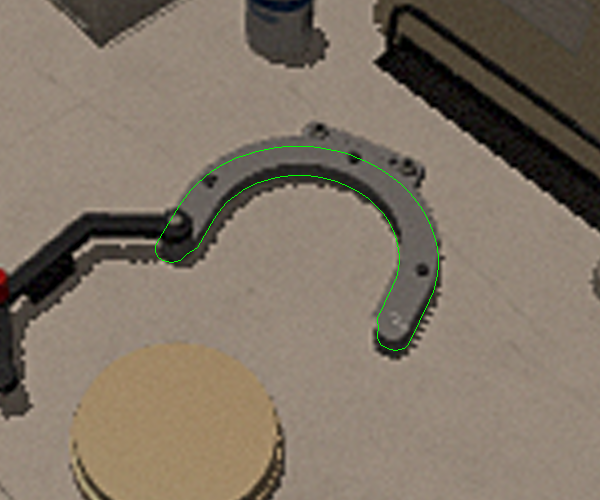

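```bash
cat >> h.py <<'E'
def ray(c,u,v,z):
    d=R.from_quat(c['orientation']).as_matrix()@np.array([(u-c['cx'])/c['fx'],(v-c['cy'])/c['fy'],1]);return c['position']+d*(z-c['position'][2])/d[2]
E
python3 - <<'E'
from h import *
c=dict(np.load('pics/top0.npz')); d=dict(np.load('pics/scene0.npz'))
z=lambda u,v:(270+(u-1.3)/3.7,170+(v-1.3)/3.7)
s=lambda u,v:(240+(u-1.3)/3.7,195+(v-1.3)/3.7)
def yaw(a,b): v=a-b; return np.arctan2(v[1],v[0])-np.pi/2
for nm,cc,f,L in(('top',c,z,dict(fs1=(217,107,.005),fs2=(307,75,.005),pin=(222,296,.0255),post2=(432,217,.016),stud=(178,471,.0405),tip=(251,522,.0245))),('scene',d,s,dict(fs1=(375,91,.005),fs2=(458,122,.005),pin=(243,176,.0255),post2=(446,267,.016),stud=(77,226,.0405),tip=(82,322,.0245)))):
    p={k:ray(cc,*f(u,v),w) for k,(u,v,w) in L.items()}
    print(nm,{k:v.round(4) for k,v in p.items()})
    print('yaw foot',yaw(p['fs1'],p['fs2']),'posts',yaw(p['pin'],p['post2']),np.linalg.norm((p['pin']-p['post2'])[:2]),'stud r',np.linalg.norm((p['pin']-p['stud'])[:2]),np.linalg.norm((p['pin']-p['tip'])[:2]))
    t=yaw(p['pin'],p['post2']);mid=(p['pin']+p['post2'])[:2]/2; print('seat',mid+.026*np.array([np.cos(t),np.sin(t)]))
    sv=(p['stud']-p['pin'])[:2]; print('clasp', t+np.arctan2(-88.5,-32)-np.arctan2(sv[1],sv[0])+2*np.pi)
E
```

```text
top {'fs1': array([0.6207, 0.3049, 0.005 ]), 'fs2': array([0.6388, 0.2572, 0.005 ]), 'pin': array([0.5158, 0.3004, 0.0255]), 'post2': array([0.5604, 0.1918, 0.016 ]), 'stud': array([0.4245, 0.3209, 0.0405]), 'tip': array([0.4006, 0.2841, 0.0245])}
yaw foot 0.36202307784255416 posts 0.38931453869389054 0.11745718805623563 stud r 0.09358907330042454 0.11639694051250125
seat [0.56218003 0.25597298]
clasp 1.8338874142639732
scene {'fs1': array([0.6229, 0.3087, 0.005 ]), 'fs2': array([0.6431, 0.2623, 0.005 ]), 'pin': array([0.5175, 0.2997, 0.0255]), 'post2': array([0.5642, 0.193 , 0.016 ]), 'stud': array([0.4265, 0.3212, 0.0405]), 'tip': array([0.3995, 0.283 , 0.0245])}
yaw foot 0.4103884504573989 posts 0.41251673016773704 0.11641112454549501 stud r 0.09356650853025868 0.1191272328408371
seat [0.56466428 0.25675494]
clasp 1.8690383052819692
```

```bash
python3 -m creep '[{"offset":[0,0,0],"yaw":-1.8},{"offset":[0,44,-33],"yaw":0},{"offset":[0,44,-33],"yaw":0},{"offset":[0,44,-33],"yaw":0},{"offset":[0,44,-33],"yaw":0}]' 0.18 30; python3 -m creep '[{"offset":[0,44,-33],"yaw":0},{"offset":[0,44,-33],"yaw":0},{"offset":[0,44,-33],"yaw":0},{"offset":[0,44,-33],"yaw":0},{"offset":[0,0,-40],"yaw":0}]'; python3 -c "
from h import *
print(R.from_quat(read_state()['orientation']).as_matrix().round(4))"
```

```text
t: 0.72
tcp_pos: [0.3343, -0.3932, 0.2503]
orientation: [0.392, 0.588, -0.392, 0.589]
force: [1.7, -0.6, -0.2]
grip_width: 0.592
t: 1.35
tcp_pos: [0.4317, -0.1654, 0.2501]
orientation: [0.391, 0.589, -0.39, 0.589]
force: [-0.4, 0.2, -0.3]
grip_width: 0.59
[[ 6.000e-04  9.212e-01  3.891e-01]
 [ 1.100e-03  3.890e-01 -9.212e-01]
 [-1.000e+00  1.000e-03 -7.000e-04]]
```

```bash
python3 -m creep '[{"offset":[0,13,-49],"yaw":0},{"offset":[0,13,-49],"yaw":0},{"offset":[0,13,-49],"yaw":0},{"offset":[0,13,-49],"yaw":0},{"offset":[0,13,-49],"yaw":0}]'; python3 -m creep '[{"offset":[0,13,-49],"yaw":0},{"offset":[0,13,-47],"yaw":0},{"offset":[40,0,0],"yaw":0},{"offset":[40,0,0],"yaw":0},{"offset":[20,0,0],"yaw":0}]'; python3 - <<'E'
from h import *
o=read_state();print(o['tcp_pos'],o['force'])
for n in('scene','top'): snap(n,n+'1')
c=cv2.imread('pics/top1.png')
cv2.imwrite('pics/top1z.png',cv2.resize(c[170:370,270:480],None,fx=3,fy=3,interpolation=cv2.INTER_CUBIC))
E
```

```text
t: 1.98
tcp_pos: [0.3955, 0.0843, 0.2504]
orientation: [0.392, 0.588, -0.392, 0.589]
force: [0.7, 0.2, 0.6]
grip_width: 0.593
t: 2.6
tcp_pos: [0.3822, 0.181, 0.1485]
orientation: [0.391, 0.589, -0.392, 0.588]
force: [0.3, -0.1, 0.4]
grip_width: 0.587
[0.38215774 0.18101966 0.14847852] [ 0.27121876 -0.12874358  0.43254618]
```

View pics/scene1.png

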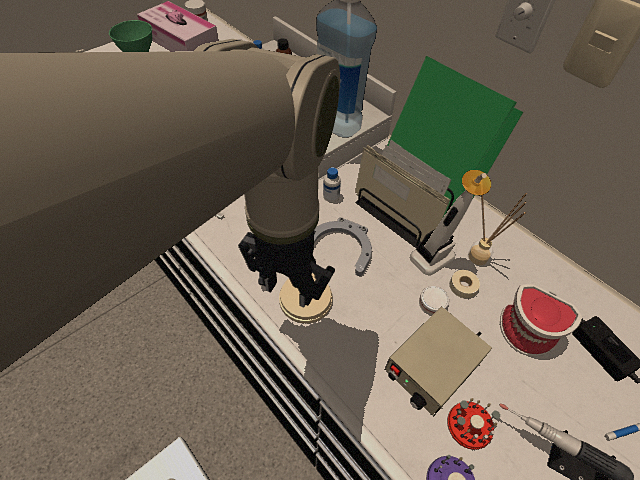

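View pics/top1z.png

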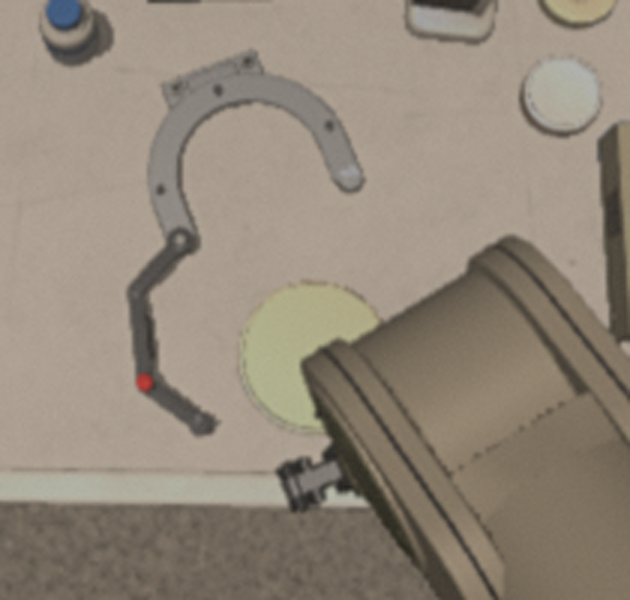

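```bash
python3 - <<'E'
from h import *
c=dict(np.load('pics/top0.npz'));P=pts(c)
for u in (340,375,410): print([tuple(P[v,u].round(3)) for v in (318,322,325,328,331,334,337)])
E
```

```text
[(np.float64(0.388), np.float64(0.279), np.float64(0.001)), (np.float64(0.381), np.float64(0.279), np.float64(0.0)), (np.float64(0.375), np.float64(0.279), np.float64(0.002)), (np.float64(0.369), np.float64(0.279), np.float64(0.0)), (np.float64(0.364), np.float64(0.279), np.float64(0.0)), (np.float64(0.358), np.float64(0.279), np.float64(0.003)), (np.float64(0.353), np.float64(0.279), np.float64(0.001))]
[(np.float64(0.389), np.float64(0.213), np.float64(0.001)), (np.float64(0.382), np.float64(0.213), np.float64(0.002)), (np.float64(0.376), np.float64(0.213), np.float64(0.002)), (np.float64(0.37), np.float64(0.213), np.float64(0.001)), (np.float64(0.365), np.float64(0.212), np.float64(-0.004)), (np.float64(0.359), np.float64(0.213), np.float64(0.002)), (np.float64(0.354), np.float64(0.212), np.float64(-0.001))]
[(np.float64(0.39), np.float64(0.146), np.float64(0.0)), (np.float64(0.383), np.float64(0.146), np.float64(0.002)), (np.float64(0.377), np.float64(0.146), np.float64(-0.0)), (np.float64(0.372), np.float64(0.146), np.float64(0.001)), (np.float64(0.366), np.float64(0.146), np.float64(0.0)), (np.float64(0.36), np.float64(0.146), np.float64(0.0)), (np.float64(0.355), np.float64(0.147), np.float64(0.004))]
```

```bash
python3 -m creep '[{"offset":[30,0,-6],"yaw":0},{"offset":[40,0,0],"yaw":0},{"offset":[30,0,0],"yaw":0},{"offset":[18,0,0],"yaw":0},{"offset":[3,0,0],"yaw":0}]'; python3 -m creep '[{"offset":[1,0,0],"yaw":0},{"offset":[1,0,0],"yaw":0},{"offset":[1,0,0],"yaw":0},{"offset":[0,0,0],"yaw":0},{"offset":[0,0,0],"yaw":0}]'; python3 - <<'E'
from h import *
o=read_state();print(o['tcp_pos'],o['force'])
for n in('scene','top'): snap(n,n+'2')
c=cv2.imread('pics/scene2.png')
cv2.imwrite('pics/scene2z.png',cv2.resize(c[195:395,210:420],None,fx=3,fy=3,interpolation=cv2.INTER_CUBIC))
c=cv2.imread('pics/top2.png')
cv2.imwrite('pics/top2z.png',cv2.resize(c[170:370,270:480],None,fx=3,fy=3,interpolation=cv2.INTER_CUBIC))
E
```

```text
t: 3.32
tcp_pos: [0.3809, 0.1868, 0.0293]
orientation: [0.392, 0.589, -0.393, 0.588]
force: [0.2, -0.9, 0.4]
grip_width: 0.593
t: 3.95
tcp_pos: [0.3809, 0.1868, 0.0264]
orientation: [0.392, 0.588, -0.392, 0.588]
force: [0.1, 0.1, 0.0]
grip_width: 0.589
[0.38088654 0.18684724 0.02639521] [0.09620146 0.12571905 0.01862999]
```

View pics/scene2z.png

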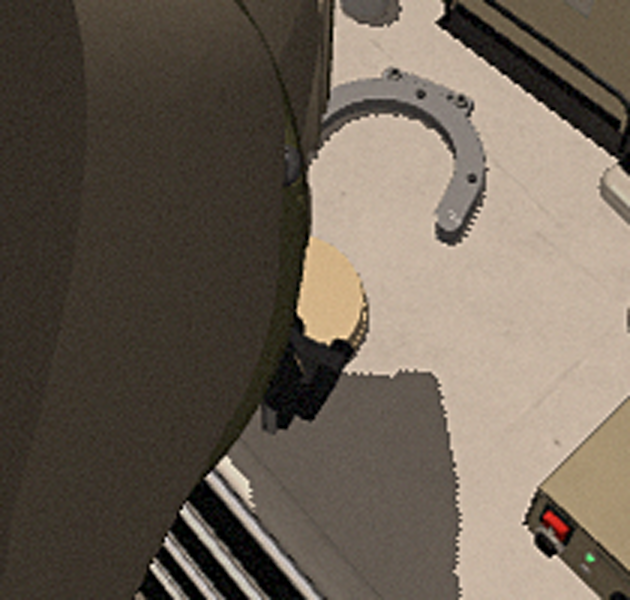

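View pics/top2z.png

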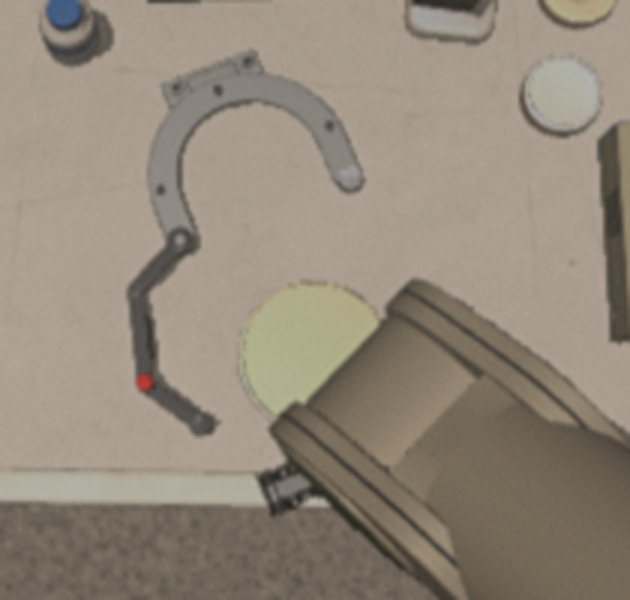

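```bash
python3 -m creep '[{"offset":[1,0,0],"yaw":0},{"offset":[1,0,0],"yaw":0},{"offset":[1,0,0],"yaw":0},{"offset":[0,0,0],"yaw":0},{"offset":[0,0,0],"yaw":0}]'; python3 -m creep '[{"offset":[1,0,0],"yaw":0},{"offset":[1,0,0],"yaw":0},{"offset":[0,0,0],"yaw":0},{"offset":[0,0,0],"yaw":0},{"offset":[0,0,0],"yaw":0}]'
```

```text
t: 4.68
tcp_pos: [0.3808, 0.1869, 0.0233]
orientation: [0.392, 0.588, -0.392, 0.588]
force: [-1.0, -0.1, 0.4]
grip_width: 0.592
t: 5.3
tcp_pos: [0.3808, 0.1869, 0.0213]
orientation: [0.392, 0.588, -0.392, 0.588]
force: [0.4, -0.4, -0.3]
grip_width: 0.587
```

```bash
python3 -m creep '[{"offset":[1,0,0],"yaw":0},{"offset":[0.5,0,0],"yaw":0},{"offset":[0,0,0],"yaw":0},{"offset":[0,0,0],"yaw":0},{"offset":[0,0,0],"yaw":0}]'; python3 -m creep '[{"offset":[1,0,0],"yaw":0},{"offset":[0.5,0,0],"yaw":0},{"offset":[0,0,0],"yaw":0},{"offset":[0,0,0],"yaw":0},{"offset":[0,0,0],"yaw":0}]'
```

```text
t: 5.92
tcp_pos: [0.3808, 0.1869, 0.0198]
orientation: [0.392, 0.588, -0.392, 0.588]
force: [-0.8, 0.5, 0.5]
grip_width: 0.59
t: 6.55
tcp_pos: [0.3808, 0.1869, 0.0183]
orientation: [0.392, 0.588, -0.392, 0.588]
force: [-0.1, 0.7, -0.6]
grip_width: 0.591
```

```bash
python3 -m creep '[{"offset":[0,10,0],"yaw":0},{"offset":[0,10,0],"yaw":0},{"offset":[0,10,1],"yaw":0},{"offset":[0,10,1],"yaw":0},{"offset":[0,10,1],"yaw":0}]'; python3 -m creep '[{"offset":[0,10,1],"yaw":0},{"offset":[0,10,1],"yaw":0},{"offset":[0,10,1],"yaw":0},{"offset":[0,0,1],"yaw":0},{"offset":[0,0,0],"yaw":0}]'; cat > look.py <<'E'
from h import *; import sys
k=sys.argv[1]; o=read_state();print(o['tcp_pos'],o['force'])
for n in('scene','top'): snap(n,n+k)
a=cv2.imread(f'pics/scene{k}.png')[195:355,210:410];b=cv2.imread(f'pics/top{k}.png')[170:330,270:470]
cv2.imwrite(f'pics/both{k}.png',cv2.resize(np.hstack([a,b]),(800,320),interpolation=cv2.INTER_CUBIC))
E
python3 look.py 3
```

```text
t: 7.18
tcp_pos: [0.4288, 0.2035, 0.0182]
orientation: [0.392, 0.588, -0.392, 0.588]
force: [-1.2, 0.2, 1.0]
grip_width: 0.591
t: 7.8
tcp_pos: [0.4573, 0.211, 0.0182]
orientation: [0.392, 0.588, -0.392, 0.588]
force: [0.4, 0.1, 0.1]
grip_width: 0.593
[0.45726862 0.21103481 0.01821248] [0.41406834 0.08636907 0.05267865]
```

View pics/both3.png

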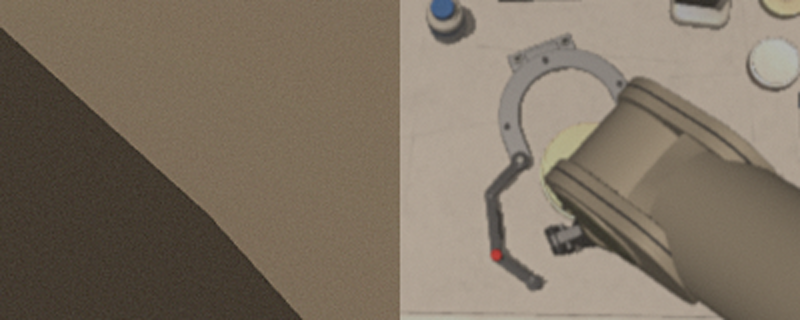

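```bash
cat > disc.py <<'E'
from h import *; import sys
from scipy.optimize import least_squares
S=np.array([.562,.256]);t=.397
ex=np.array([np.cos(t),np.sin(t)]);ey=np.array([-ex[1],ex[0]])
def disc(c,r=.046):
    h=cv2.cvtColor(c['image'],cv2.COLOR_BGR2HSV)
    m=((h[...,0]>24)&(h[...,0]<45)&(h[...,1]>50)&(h[...,2]>110)).astype(np.uint8)
    m[:,:280]=0;m[:,440:]=0;m[:170]=0;m[335:]=0
    m=cv2.morphologyEx(m,cv2.MORPH_OPEN,np.ones((3,3),np.uint8))
    cn=max(cv2.findContours(m,0,cv2.CHAIN_APPROX_NONE)[0],key=cv2.contourArea)[:,0]
    p=np.array([ray(c,u,v,.02)[:2] for u,v in cn]);
    return m,p
def fitd(p,s0,r=.046):
    # boundary pixels seen; use points as arc, robust trimmed
    f=lambda s:np.hypot(p[:,0]-s[0],p[:,1]-s[1])-r
    return least_squares(f,s0,loss='cauchy',f_scale=.0007)
if __name__=='__main__':
    k=sys.argv[1]; c=dict(np.load(f'pics/top{k}.npz')); m,p=disc(c); print(m.sum())
    s0=np.array(eval(sys.argv[2])); r=fitd(p,s0); res=r.fun; d=r.x-S
    print(r.x,'inliers',(abs(res)<.0012).sum(),len(p),'holder frame mm',(d@ex*1e3).round(1),(d@ey*1e3).round(1))
E
python3 disc.py 0 '(.4445,.2143)'; python3 disc.py 3 '(.506,.232)'
```

```text
1343
[0.44200041 0.21613606] inliers 56 177 holder frame mm -126.1 9.6
195
[0.50488829 0.23160118] inliers 18 52 holder frame mm -62.1 -0.4
```

```bash
python3 - <<'E'
from h import *
c=np.load('pics/top0.npz')['image'];h=cv2.cvtColor(c,cv2.COLOR_BGR2HSV)
print(h[289,345:406:3].tolist())
c=np.load('pics/top3.npz')['image'];h=cv2.cvtColor(c,cv2.COLOR_BGR2HSV)
for v in(235,245,255):print(h[v,330:365:2].tolist())
E
sed -i "s/(h\[...,0\]>24)&(h\[...,0\]<45)&(h\[...,1\]>50)&(h\[...,2\]>110)/(h[...,0]>19)\&(h[...,0]<45)\&(h[...,1]>38)\&(h[...,2]>110)/" disc.py
python3 disc.py 0 '(.4445,.2143)'; python3 disc.py 3 '(.506,.232)'
```

```text
[[17, 40, 164], [14, 45, 166], [27, 49, 161], [32, 52, 171], [31, 51, 174], [30, 52, 171], [30, 52, 172], [30, 53, 170], [27, 53, 172], [28, 52, 172], [28, 54, 169], [28, 57, 171], [28, 57, 171], [28, 55, 172], [28, 56, 170], [27, 56, 172], [26, 58, 172], [26, 58, 171], [21, 65, 137], [16, 38, 166], [15, 37, 164]]
[[16, 28, 100], [16, 40, 166], [16, 36, 176], [16, 38, 173], [18, 40, 171], [17, 39, 170], [16, 42, 170], [17, 40, 173], [16, 41, 170], [17, 39, 168], [18, 51, 171], [21, 64, 176], [26, 60, 178], [25, 62, 178], [25, 61, 176], [24, 62, 178], [25, 63, 177], [23, 63, 182]]
[[16, 22, 125], [11, 20, 140], [16, 31, 108], [17, 39, 168], [16, 39, 171], [14, 39, 171], [21, 55, 161], [26, 58, 176], [28, 57, 180], [26, 57, 179], [27, 57, 179], [26, 57, 179], [27, 57, 179], [26, 58, 171], [19, 53, 106], [17, 54, 100], [16, 56, 105], [18, 56, 113]]
[[18, 37, 82], [16, 38, 147], [16, 40, 160], [16, 39, 176], [14, 39, 175], [26, 45, 174], [26, 56, 177], [27, 52, 146], [17, 55, 92], [18, 54, 94], [16, 44, 75], [15, 53, 87], [18, 65, 118], [17, 61, 122], [18, 62, 124], [18, 58, 124], [18, 58, 105], [17, 60, 111]]
2008
[0.44332546 0.21400164] inliers 85 145 holder frame mm -125.7 7.2
374
[0.50605413 0.23476374] inliers 38 71 holder frame mm -59.8 2.0
```

```bash
python3 -m creep '[{"offset":[0,6,0],"yaw":0},{"offset":[0,6,0],"yaw":0},{"offset":[0,6,0],"yaw":0},{"offset":[0,2,0],"yaw":0},{"offset":[0,0,0],"yaw":0}]'; python3 -m creep '[{"offset":[0,3,0],"yaw":0},{"offset":[0,3,0],"yaw":0},{"offset":[0,3,0],"yaw":0},{"offset":[0,0,0],"yaw":0},{"offset":[0,0,0],"yaw":0}]'; python3 look.py 4; python3 disc.py 4 '(.535,.243)'
```

```text
t: 8.52
tcp_pos: [0.4759, 0.219, 0.0183]
orientation: [0.392, 0.588, -0.392, 0.588]
force: [0.3, -0.5, -0.3]
grip_width: 0.593
t: 9.15
tcp_pos: [0.4842, 0.2223, 0.0183]
orientation: [0.392, 0.588, -0.392, 0.588]
force: [-0.1, 0.0, 0.1]
grip_width: 0.59
[0.48421311 0.22232916 0.01833656] [-0.05850074  0.02889134  0.09281988]
178
[0.53469507 0.24638105] inliers 20 48 holder frame mm -28.9 1.7
```

View pics/both4.png

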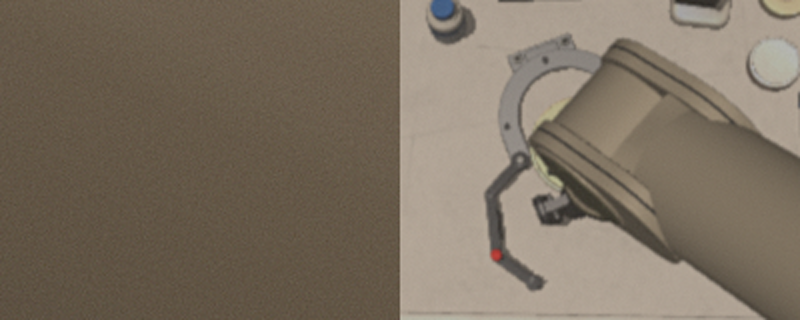

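```bash
for i in 1; do python3 -m creep '[{"offset":[0,2,0],"yaw":0},{"offset":[0,2,0],"yaw":0},{"offset":[0,2,0],"yaw":0},{"offset":[0,2,0],"yaw":0},{"offset":[0,2,0],"yaw":0}]'; done; python3 look.py 5;  python3 disc.py 5 '(.540,.247)'
```

```text
t: 9.88
tcp_pos: [0.4935, 0.2262, 0.0183]
orientation: [0.392, 0.588, -0.392, 0.588]
force: [-0.2, 1.2, 0.3]
grip_width: 0.591
[0.49351042 0.22618118 0.0182869 ] [-0.16585147  1.24005717  0.32079423]
142
[0.54340526 0.24908396] inliers 20 47 holder frame mm -19.8 0.8
```

```bash
python3 -m creep '[{"offset":[0,2,0],"yaw":0},{"offset":[0,2,0],"yaw":0},{"offset":[0,2,0],"yaw":0},{"offset":[0,2,0],"yaw":0},{"offset":[0,2,0],"yaw":0}]';python3 -m creep '[{"offset":[0,2,0],"yaw":0},{"offset":[0,2,0],"yaw":0},{"offset":[0,1,0],"yaw":0},{"offset":[0,1,0],"yaw":0},{"offset":[0,0,0],"yaw":0}]'; python3 look.py 6;  python3 disc.py 6 '(.555,.253)'
```

```text
t: 10.6
tcp_pos: [0.5027, 0.23, 0.0183]
orientation: [0.392, 0.588, -0.392, 0.588]
force: [-1.1, -0.1, 0.0]
grip_width: 0.59
t: 11.22
tcp_pos: [0.5083, 0.2323, 0.0183]
orientation: [0.392, 0.588, -0.392, 0.588]
force: [0.5, -0.4, -0.2]
grip_width: 0.592
[0.50825308 0.23229652 0.01831631] [ 0.48247534 -0.41717952 -0.22181058]
133
[0.55736534 0.25471672] inliers 20 51 holder frame mm -4.8 0.6
```

View pics/both6.png

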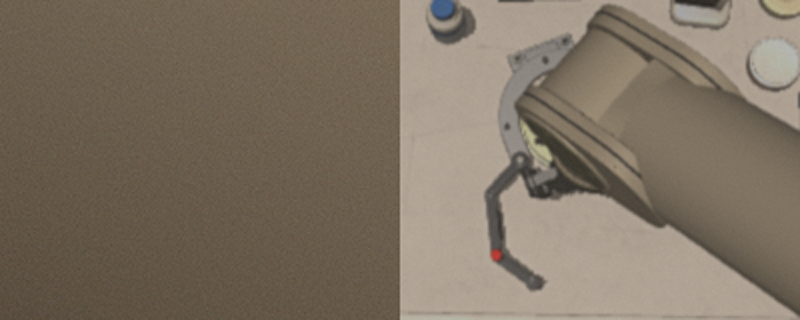

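```bash
python3 -m creep '[{"offset":[0,1,0],"yaw":0},{"offset":[0,1,0],"yaw":0},{"offset":[0,1,0],"yaw":0},{"offset":[0,1,0],"yaw":0},{"offset":[0,0,0],"yaw":0}]';python3 -m creep '[{"offset":[0,0.5,0],"yaw":0},{"offset":[0,0.5,0],"yaw":0},{"offset":[0,0.5,0],"yaw":0},{"offset":[0,0,0],"yaw":0},{"offset":[0,0,0],"yaw":0}]'
```

```text
t: 11.95
tcp_pos: [0.5119, 0.2339, 0.0183]
orientation: [0.392, 0.588, -0.392, 0.588]
force: [-0.1, 0.0, 0.8]
grip_width: 0.593
t: 12.58
tcp_pos: [0.5133, 0.2344, 0.0183]
orientation: [0.392, 0.588, -0.392, 0.588]
force: [0.5, -0.6, 0.9]
grip_width: 0.59
```

```bash
python3 -m creep '[{"offset":[0,0.5,0],"yaw":0},{"offset":[0,0.5,0],"yaw":0},{"offset":[0,0.5,0],"yaw":0},{"offset":[0,0,0],"yaw":0},{"offset":[0,0,0],"yaw":0}]';python3 -m creep '[{"offset":[0,0.5,0],"yaw":0},{"offset":[0,0.5,0],"yaw":0},{"offset":[0,0.5,0],"yaw":0},{"offset":[0,0,0],"yaw":0},{"offset":[0,0,0],"yaw":0}]';  python3 look.py 7;  python3 disc.py 7 '(.559,.254)'
```

```text
t: 13.2
tcp_pos: [0.5147, 0.235, 0.0183]
orientation: [0.392, 0.588, -0.392, 0.588]
force: [-0.9, -0.5, 0.2]
grip_width: 0.59
t: 13.82
tcp_pos: [0.5155, 0.2354, 0.0181]
orientation: [0.392, 0.588, -0.393, 0.588]
force: [-3.8, -1.2, 2.6]
grip_width: 0.591
[0.51546232 0.23539721 0.01811702] [-3.81641882 -1.16150154  2.56582049]
129
[0.5627366 0.256295 ] inliers 13 46 holder frame mm 0.8 -0.0
```

```bash
python3 -m creep '[{"offset":[0,0.5,0],"yaw":0},{"offset":[0,0.5,0],"yaw":0},{"offset":[0,0.5,0],"yaw":0},{"offset":[0,0.5,0],"yaw":0},{"offset":[0,0,0],"yaw":0}]'
```

```text
t: 14.55
tcp_pos: [0.5159, 0.2358, 0.0178]
orientation: [0.391, 0.589, -0.394, 0.588]
force: [-11.3, -4.9, 5.9]
grip_width: 0.589
```

```bash
python3 -m creep '[{"offset":[0,-10,0],"yaw":0},{"offset":[0,-20,0],"yaw":0},{"offset":[-50,0,0],"yaw":0},{"offset":[-50,0,0],"yaw":0},{"offset":[-40,0,40],"yaw":0}]' -1; python3 -m creep '[{"offset":[0,0,60],"yaw":0},{"offset":[0,0,60],"yaw":0},{"offset":[0,0,40],"yaw":0},{"offset":[0,0,0],"yaw":0},{"offset":[0,0,0],"yaw":0}]'; python3 look.py 8; python3 disc.py 8 '(.560,.255)'; python3 -c "
from h import *
print(read_state()['joints'].round(3))
c=cv2.imread('pics/top8.png');cv2.imwrite('pics/top8z.png',cv2.resize(c[170:330,270:480],None,fx=3.7,fy=3.7,interpolation=cv2.INTER_CUBIC))"
```

```text
t: 15.18
tcp_pos: [0.5052, 0.1906, 0.161]
orientation: [0.392, 0.589, -0.39, 0.59]
force: [0.8, -1.1, -0.9]
grip_width: -0.001
t: 15.8
tcp_pos: [0.567, 0.0409, 0.1585]
orientation: [0.393, 0.588, -0.392, 0.589]
force: [-0.1, 0.5, 0.8]
grip_width: -0.002
[0.56698063 0.04087622 0.15847725] [-0.10533441  0.51853458  0.7724363 ]
1903
[0.56215156 0.25572481] inliers 99 143 holder frame mm 0.0 -0.3
[ 0.5    0.385 -0.794  1.696  0.294  1.183 -1.544]
```

View pics/top8z.png

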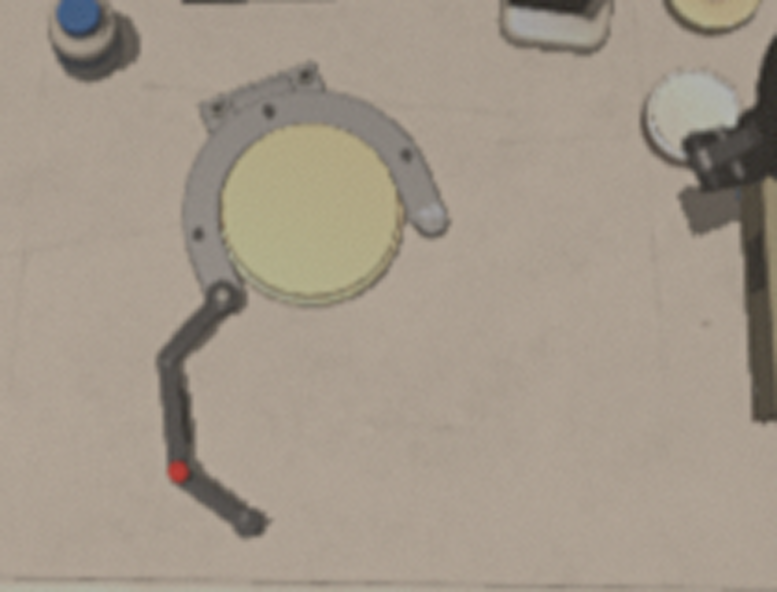

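View pics/scene8.png

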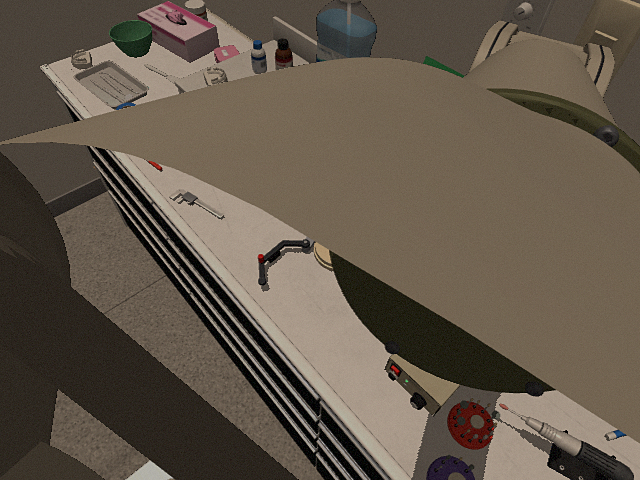

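Blank measured at (0.0, −0.3) mm from the seat with the core concentric in the C, so it is home. Next is planning the clasp sweep with shut fingers.

```bash
cat > sweep.py <<'E'
from h import *
t=.397;S=np.array([.562,.256]);rot=lambda a:np.array([[np.cos(a),-np.sin(a)],[np.sin(a),np.cos(a)]])
pin=S+rot(t)@[-.026,.0585]
ty=rot(t)@[1,0]; tz=rot(t)@[0,-1]
def tcp(th,off=0,yl=-.074):
    M=rot(t-th); n=M@[1,0]; s=.011*abs(n@ty)+.0145*abs(n@tz)
    return pin+M@[-.037-s-off,yl]
if __name__=='__main__':
    p=read_state()['tcp_pos'][:2]
    seq=[(1.84,.015)]+[(a,0) for a in np.linspace(1.84,0,21)]
    for th,o in seq:
        q=tcp(th,o); d=(q-p)*1e3; print(round(th,2),q.round(4),'y %.1f z %.1f'%(d@ty,d@tz)); p=q
E
python3 sweep.py
```

```text
1.84 [0.4332 0.3588] y -0.5 z -344.2
1.84 [0.4351 0.3439] y -4.0 z 14.5
1.75 [0.4316 0.3357] y -6.5 z 6.2
1.66 [0.4289 0.3271] y -5.8 z 6.9
1.56 [0.4271 0.3182] y -5.1 z 7.4
1.47 [0.4253 0.3109] y -4.5 z 6.1
1.38 [0.4243 0.3032] y -4.0 z 6.6
1.29 [0.4239 0.2954] y -3.4 z 7.1
1.2 [0.4243 0.2874] y -2.7 z 7.6
1.1 [0.4256 0.2793] y -2.0 z 7.9
1.01 [0.4277 0.2713] y -1.2 z 8.2
0.92 [0.4306 0.2634] y -0.3 z 8.4
0.83 [0.4344 0.2557] y 0.5 z 8.5
0.74 [0.439  0.2484] y 1.4 z 8.5
0.64 [0.4445 0.2415] y 2.3 z 8.5
0.55 [0.4507 0.2351] y 3.3 z 8.3
0.46 [0.4576 0.2294] y 4.2 z 7.9
0.37 [0.4651 0.2244] y 5.0 z 7.5
0.28 [0.4732 0.2202] y 5.8 z 7.0
0.18 [0.4817 0.2169] y 6.6 z 6.4
0.09 [0.4906 0.2145] y 7.3 z 5.6
0.0 [0.4997 0.2131] y 7.9 z 4.8
```

```bash
python3 -m creep '[{"offset":[0,0,-57],"yaw":0},{"offset":[0,0,-57],"yaw":0},{"offset":[0,0,-57],"yaw":0},{"offset":[0,0,-57],"yaw":0},{"offset":[0,0,-57],"yaw":0}]'; python3 -m creep '[{"offset":[0,0,-57],"yaw":0},{"offset":[0,0,-2],"yaw":0},{"offset":[30,0,0],"yaw":0},{"offset":[30,0,0],"yaw":0},{"offset":[0,0,0],"yaw":0}]'; python3 look.py 9; python3 sweep.py|head -2; python3 -c "
from h import *
o=read_state();print(o['joints'].round(2),R.from_quat(o['orientation']).as_matrix().round(3).tolist())"
```

```text
t: 16.52
tcp_pos: [0.456, 0.3057, 0.1587]
orientation: [0.392, 0.588, -0.392, 0.589]
force: [0.7, 0.3, 0.2]
grip_width: 0.0
t: 17.15
tcp_pos: [0.4337, 0.3568, 0.0966]
orientation: [0.391, 0.589, -0.393, 0.588]
force: [0.2, 1.1, -0.1]
grip_width: -0.002
[0.43366456 0.35679934 0.09664978] [ 0.20490568  1.0714169  -0.10435044]
1.84 [0.4332 0.3588] y -1.3 z -1.3
1.84 [0.4351 0.3439] y -4.0 z 14.5
[-0.06  0.48 -0.88  1.76  0.41  1.1  -2.25] [[0.0, 0.923, 0.384], [0.0, 0.384, -0.923], [-1.0, 0.001, -0.0]]
```

View pics/both9.png

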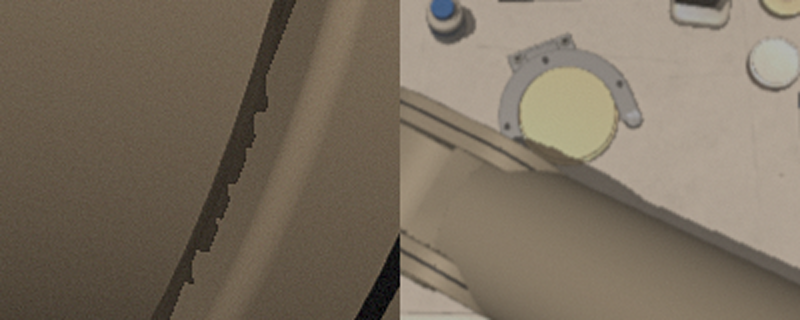

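```bash
python3 -m creep '[{"offset":[0,0,-6],"yaw":0},{"offset":[20,0,0],"yaw":0},{"offset":[20,0,0],"yaw":0},{"offset":[16,0,0],"yaw":0},{"offset":[10,0,0],"yaw":0}]'; python3 -m creep '[{"offset":[0,0,0],"yaw":0},{"offset":[0,-2,4],"yaw":0},{"offset":[0,-2,5],"yaw":0},{"offset":[0,-2,5],"yaw":0},{"offset":[0,-1,5],"yaw":0}]'; python3 look.py 10; python3 sweep.py|sed -n 2,4p
```

```text
t: 17.88
tcp_pos: [0.4321, 0.3629, 0.0307]
orientation: [0.392, 0.588, -0.393, 0.588]
force: [-0.6, 0.7, 0.9]
grip_width: -0.003
t: 18.5
tcp_pos: [0.4336, 0.3425, 0.0325]
orientation: [0.393, 0.588, -0.392, 0.588]
force: [-0.4, -0.6, 0.1]
grip_width: 0.002
[0.43356294 0.34251892 0.03246682] [-0.40193947 -0.56455142  0.12469095]
1.84 [0.4351 0.3439] y -4.0 z 14.5
1.75 [0.4316 0.3357] y -6.5 z 6.2
1.66 [0.4289 0.3271] y -5.8 z 6.9
```

View pics/top10.png

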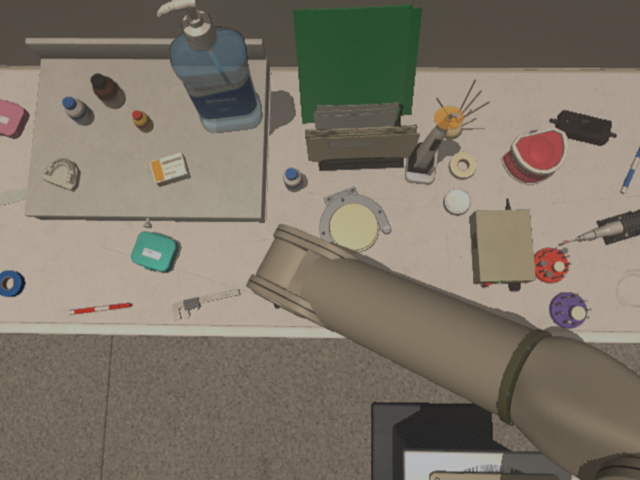

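```bash
python3 -m creep '[{"offset":[1,-5,6],"yaw":0},{"offset":[0,-5,6.5],"yaw":0},{"offset":[0,-5,7.5],"yaw":0},{"offset":[0,-4.5,6],"yaw":0},{"offset":[0,-4,6.5],"yaw":0}]'; python3 look.py 11;python3 - <<'E'
from sweep import *
p=read_state()['tcp_pos'][:2]; print([((tcp(a)-p)@ty*1e3,(tcp(a)-p)@tz*1e3) for a in (1.29,)])
E
```

```text
t: 19.23
tcp_pos: [0.4241, 0.3035, 0.0313]
orientation: [0.392, 0.588, -0.392, 0.588]
force: [0.3, 0.9, -0.4]
grip_width: 0.0
[0.42407343 0.30345951 0.03132711] [ 0.340328    0.89806464 -0.43644827]
[(np.float64(-3.1354203642491214), np.float64(6.6612836766044605))]
```

View pics/both11.png

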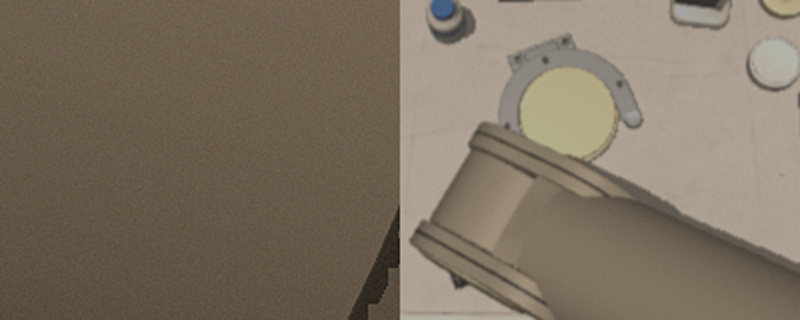

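```bash
python3 -m creep '[{"offset":[0,-3,6.5],"yaw":0},{"offset":[0,-2.7,7.5],"yaw":0},{"offset":[0,-2,8],"yaw":0},{"offset":[0,-1,8],"yaw":0},{"offset":[0,0,8.5],"yaw":0}]'; python3 -m creep '[{"offset":[0,0.5,8.5],"yaw":0},{"offset":[0,1.5,8.5],"yaw":0},{"offset":[0,2.5,8.5],"yaw":0},{"offset":[0,3,8],"yaw":0},{"offset":[0,4,8],"yaw":0}]';  python3 look.py 12;python3 - <<'E'
from sweep import *
p=read_state()['tcp_pos'][:2]
for a in(.46,.37): print((tcp(a)-p)@ty*1e3,(tcp(a)-p)@tz*1e3)
E
```

```text
t: 19.95
tcp_pos: [0.4311, 0.2645, 0.0313]
orientation: [0.392, 0.588, -0.392, 0.588]
force: [0.4, 0.0, 0.3]
grip_width: 0.002
t: 20.58
tcp_pos: [0.4579, 0.2308, 0.0313]
orientation: [0.392, 0.588, -0.392, 0.588]
force: [0.4, 0.5, 0.8]
grip_width: -0.0
[0.45787318 0.23079601 0.03127365] [0.36896199 0.46392917 0.80134198]
-1.1514454788951969 0.5083462486981142
3.7489612666531578 7.867920293046042
```

View pics/both12.png

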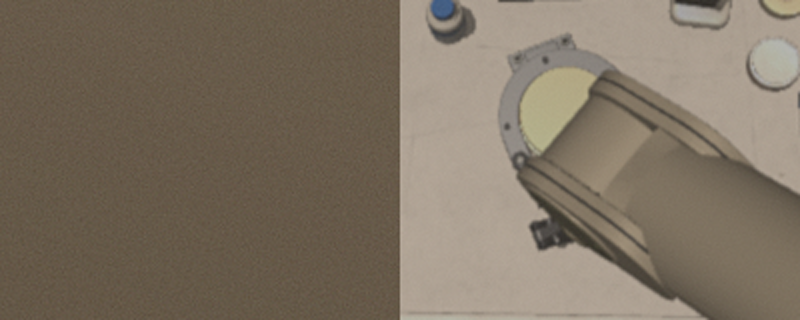

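```bash
python3 -m creep '[{"offset":[0,4,8],"yaw":0},{"offset":[0,5.5,7],"yaw":0},{"offset":[0,6.5,6.5],"yaw":0},{"offset":[0,6,5],"yaw":0},{"offset":[0,0,0],"yaw":0}]';  python3 look.py 13;python3 - <<'E'
from sweep import *
p=read_state()['tcp_pos'][:2]
for a in(.09,0): print((tcp(a)-p)@ty*1e3,(tcp(a)-p)@tz*1e3)
E
```

```text
t: 21.3
tcp_pos: [0.4886, 0.215, 0.0313]
orientation: [0.393, 0.588, -0.393, 0.588]
force: [-0.3, -0.3, 0.2]
grip_width: -0.002
[0.48861363 0.21496539 0.03126291] [-0.28569849 -0.27018247  0.16966269]
2.3538861115967857 1.9373961030004228
10.064254591365282 6.66419606156739
```

View pics/both13.png

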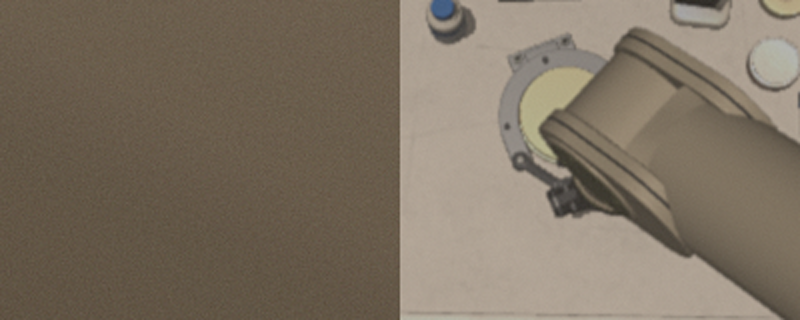

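Clasp arm is now visible running from the pin (520,160) to the fingers (565,197), nearly shut. I'll finish gently along +x.

```bash
python3 -m creep '[{"offset":[0,2,1],"yaw":0},{"offset":[0,2,1],"yaw":0},{"offset":[0,2,1],"yaw":0},{"offset":[0,1,0],"yaw":0},{"offset":[0,1,0],"yaw":0}]'; python3 -m creep '[{"offset":[0,1,0],"yaw":0},{"offset":[0,1,0],"yaw":0},{"offset":[0,0.5,0],"yaw":0},{"offset":[0,0.5,0],"yaw":0},{"offset":[0,0,0],"yaw":0}]'
```

```text
t: 22.02
tcp_pos: [0.4965, 0.2154, 0.0312]
orientation: [0.392, 0.588, -0.393, 0.588]
force: [-0.8, -0.9, 0.3]
grip_width: 0.004
t: 22.65
tcp_pos: [0.4988, 0.2164, 0.0312]
orientation: [0.392, 0.588, -0.393, 0.588]
force: [-4.3, -2.3, 3.1]
grip_width: 0.002
```

```bash
python3 -m creep '[{"offset":[0,0.5,0],"yaw":0},{"offset":[0,0.5,0],"yaw":0},{"offset":[0,0.5,0],"yaw":0},{"offset":[0,0.5,0],"yaw":0},{"offset":[0,0,0],"yaw":0}]'; python3 -m creep '[{"offset":[0,-8,0],"yaw":0},{"offset":[0,-20,0],"yaw":0},{"offset":[-50,0,0],"yaw":0},{"offset":[-50,0,0],"yaw":0},{"offset":[-30,0,40],"yaw":0}]';python3 -m creep '[{"offset":[0,0,60],"yaw":0},{"offset":[0,0,60],"yaw":0},{"offset":[0,0,60],"yaw":0},{"offset":[0,0,60],"yaw":0},{"offset":[0,0,0],"yaw":0}]'; python3 look.py 14; python3 disc.py 14 '(.56,.255)'; python3 -c "
from h import *
c=cv2.imread('pics/top14.png');cv2.imwrite('pics/top14z.png',cv2.resize(c[170:330,270:480],None,fx=3.7,fy=3.7,interpolation=cv2.INTER_CUBIC))"
```

```text
t: 23.28
tcp_pos: [0.4991, 0.2165, 0.0309]
orientation: [0.391, 0.589, -0.394, 0.588]
force: [-11.4, -6.6, 10.8]
grip_width: -0.001
t: 23.9
tcp_pos: [0.4907, 0.1728, 0.1643]
orientation: [0.392, 0.589, -0.389, 0.59]
force: [2.3, 0.7, -0.3]
grip_width: -0.0
t: 24.52
tcp_pos: [0.584, -0.0578, 0.1608]
orientation: [0.395, 0.586, -0.395, 0.587]
force: [-0.0, 1.6, 0.5]
grip_width: -0.002
[ 0.58401568 -0.05776867  0.16076534] [-0.00547076  1.60747843  0.47132434]
1889
[0.56224067 0.25554547] inliers 102 143 holder frame mm 0.0 -0.5
```

View pics/top14z.png

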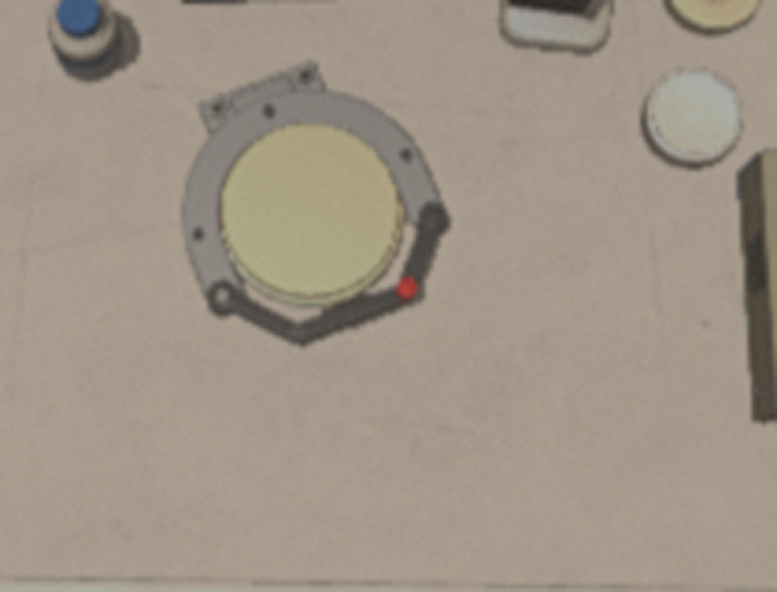

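View pics/scene14.png

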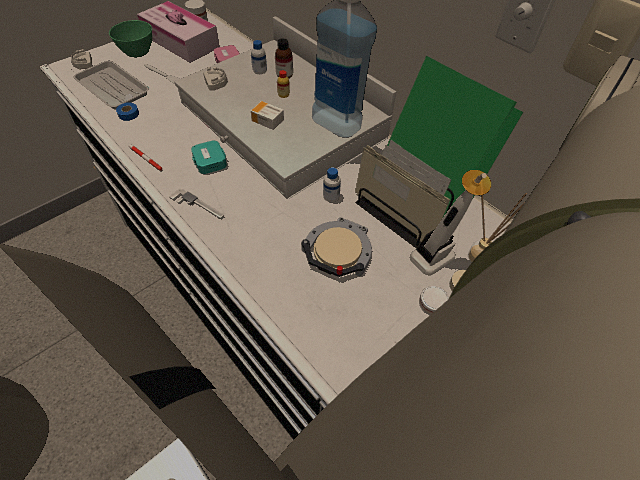

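Tip sits over the other post (432,217) and the stud is at (407,288). A numeric check of the clasp angle and the bystanders comes next.

```bash
python3 - <<'E'
from h import *
c=dict(np.load('pics/top14.npz'))
s=ray(c,270+(407-1.3)/3.7,170+(288-1.3)/3.7,.0405)[:2]; p=ray(c,*(270+(222-1.3)/3.7,170+(296-1.3)/3.7),.0255)[:2]
v=s-p; print('stud r',np.linalg.norm(v),'clasp',.397+np.arctan2(-88.5,-32)-np.arctan2(v[1],v[0]))
a=cv2.imread('pics/top0.png').astype(int);b=c['image'].astype(int)
for n,(u,w) in dict(jar=(457,201),bot=(292,178),cal=(207,302)).items(): print(n,np.abs(a-b)[w-25:w+25,u-35:u+35].mean())
print('ref',np.abs(a-b)[240:290,190:240].mean())
print(read_state()['t']); sign_off()
E
```

```text
stud r 0.0940474217586027 clasp 0.018095835299504426
jar 1.2018095238095239
bot 1.2522857142857142
cal 1.194095238095238
ref 1.1753333333333333
24.625
the job is handed in; nothing more can be done
```

The blank is home in the holder and the clasp is shut across the mouth. I handed the job in at t = 24.6 s, with the arm clear of everything.

- **Blank:** I pushed it flat along the counter with both fingertips on its rim until it stopped firmly against the back, at about 12 N. The last top image puts its centre at 0.0 mm along the holder's x axis and −0.5 mm along y from the seat, measured with my own fit of the holder.
- **Clasp:** I swept it round with the closed fingers until it met its stop at about 13 N sideways (17 N in all). Its angle measures 0.018 rad, which is zero to within what the camera can resolve. Its tip lies over the far post.
- **Jar, bottle and caliper:** their image regions changed no more than the image noise, so none of them moved.
- **Disagreement:** early on, the two camera views differed by 2–4 mm and about 0.02 rad on the holder's position. I used an average close to the top view's values, and contact agreed with it to about 1–2 mm.
- **Not checked by camera:** the arm hid the clasp for much of its sweep, so I drove that part from calculated positions and confirmed the result afterwards.

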